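Bridge the serving board from the case to the red box

ROBOT

A 7-joint arm with a two-finger parallel gripper is mounted at the origin on the work surface. World frame = base frame: x ahead of the robot, y to its left, z up, the work surface at z = 0. Lengths are in mm, angles in rad, forces in N, time in s.
With the tool pointing down it reaches from about 400 to 875 mm from the base axis. Payload 4.4 kg.
Tool frame: the origin (TCP) lies on the centre line of the jaws, within the pads' length; the fingertips stand 25 mm ahead of it and the grasp point (between the pads) lies 6 mm ahead of it (ctrl.finger_overhang is the distance from the TCP to the fingertips, in mm); z points along the fingers, y is the line along which they close (so a half turn about z gives the same grasp; the last joint's range is limited). The gripper opens to 85 mm and grips with 20 to 120 N. Pads are 22 mm wide; open, the fingers measure 114 mm over their backs; the gripper's body (76 mm by 85 mm) begins 54 mm behind the grasp point. The pads swing forward as they close: fully open they stand 13 mm farther back than shut.
Start: joints at [1.06, 0.628, 0.038, 1.517, -0.027, 0.996, -0.02], TCP at [279.708, -586.755, 256.313] pointing down, gripper open.
Joint ranges: [-3.06, 3.06], [-0.37, 2.12], [-1.25, 1.32], [0.18, 2.47], [-1.1, 4.24], [0.23, 1.98], [-2.94, 2.94]. Speed limits (rad/s): [2.57, 2.57, 3.14, 3.14, 3.14, 3.14, 3.14].

INTERFACE

Orientations are given as [roll, pitch, yaw] about the fixed x, y, z axes, in that order (R = Rz(yaw) Ry(pitch) Rx(roll)).
In Python, from cell import ctrl gives the robot as it stands. The module is installed in compiled form; this text tells all that it offers.
- The arm moves only by the tool play_rows, never from a script. Its argument "targets" is a list of rows, each a list of 5 numbers: the closure, from 0 (fully open) to 1 (shut), then the shift along the tool's x, y, z in cm, then the turn about the tool's z in degrees. In form: [[gripper, dx, dy, dz, spin], ...]. A call has 1 to 10 rows; each row is the pose to reach, as a shift and turn from the pose commanded when the call began, along the tool's axes at that moment; what a row does not reach only later rows make up. A row lasts 1/10 s, in which the tool goes at most 50 mm and 8.59 degrees, less where a joint would pass 70% of its speed; a pose out of reach is approached as far as the arm can. A call with a gripper value outside its range is refused whole. The fingers move at their own pace and stop on an object; the grip force is fixed at half the most. Time passes only in rows, so rows that repeat a pose let the fingers close. It gives the time, the measured TCP pose, the force, the opening and the grip force at its end, in the units of the state.
- ctrl.read_state(): the state, without advancing time (a new reading comes with each control period).
- ctrl.get_image(name): name is "scene" or "top"; returns (picture, depth): 400x640x3 uint8, red, green, blue; 400x640 float32, mm along the optical axis (not along the pixel's ray), 0 where there is no reading.
- ctrl.calibration(name): a dict with "vfov" (degrees; the focal length in pixels is half the picture's height over the tangent of half this angle, whatever the lens; pixels are square), "cx", "cy" (the principal point, pixels), "extrinsics" (4x4, takes a point from camera to world coordinates). Camera axes: x right, y down, z forward; pixel columns grow to the right and rows downward; lengths in mm; the calibration is good to about 2 mm. A picture is of the moment at which its call begins. calibration takes no time and is no camera call.
- ctrl.finish_job(): hands the job in; it is judged then, once.
Trained networks look in the newest picture that a camera, given by its name, has taken for a name from the list of things; names that differ only in an ending like _2 or _b are one class to them, and where a whole thing is asked for, a point or a joint stands for the part that bears it (a point fixed in the world has none). Each returns a list of dicts, best first, with "confidence" (0 to 1); they miss things now and then, are a little off and sometimes report something else, mostly with a low value. They report only what shows in the picture. A call takes as long as a camera call. They do not tell look-alikes from the thing itself.
- ctrl.search_frame(camera, name): "bbox" ([left, top, right, bottom] in pixels, round what is visible of it).
- ctrl.trace(camera, name): "pixels" (400x640 bool, what is visible of it) and "bbox" ([left, top, right, bottom] in pixels, round what is visible of it).
The state is a dict: "clock": time; "qpos": joint angles; "qd": joint speeds; "tau": joint torques, N m; "eef_pos": TCP position; "tool_rot": TCP orientation; "force": force on the tool from outside, world axes, zero at the start; "torque": the same for the moment, N m; "width": finger opening in mm; "gripper_force": force on a finger pad.
Only numpy, scipy, OpenCV 4.12 (cv2) and the standard library are available. Lean on these libraries where they do the work, as an engineer would, in place of code of your own. Each camera call takes 0.05 s, during which the arm holds its last target. There are 200 camera calls.

TASK

Make a serving shelf over the gap: first push the red box's open lid down until its snap clip catches, then slide the wooden board, with the glass jar staying upright on it, along the top of the blue case until it bridges the gap, with at least 6 cm of one end resting on the case, at least 6 cm of the other on the red lid, and neither long edge of the board hanging over the front or back of the case or the lid. Slide the board rather than lifting it, and leave everything else on the table where it stands.

Things in the scene. Friction and masses are not known exactly. Their poses are not given: they have to be found in the camera images.
- case: low blue storage case with steel trim, a fixed block 200 (x) x 200 (y) x 105 mm high, flat top; origin at the centre of its underside on the table, axes along its sides. It stands to the left or to the right of the red box, turned by up to about 0.1 rad; the red box by up to 0.15
- redbox: red plastic box, fixed, 200 (x) x 220 (y) mm; origin at the centre of its underside on the table. Open rim 86 mm high; with the lid shut the flat lid top is 100 mm above the table, 5 mm lower than the case top. The gap between box and case is about 110 to 155 mm. White snap clip in the middle of the side at its own -x (towards the robot)
- lid (a joint): angle of the red box's lid in rad: 0 fully shut, 1.6 upright; starts at 0.8 to 1.45. Flat 12 mm panel, 200 mm from hinge to free edge, 220 mm wide, hinged on the box's far (+x) rim, opens upward; the outer face looks up when shut. A spring and a stiff hinge resist shutting; at about 0.03 it clicks past the clip (some 5 to 10 N at the free edge) and stays; else it rises again
- lid_hinge (a point): middle of the lid's hinge line, fixed on the red box at its own x = +100 mm, 88 mm above the table; the hinge line runs along the box's y
- lid_edge (a point): middle of the lid's free edge, on its outer (top) face
- board: plain wooden serving board 130 (x) x 360 (y) x 18 mm thick, 0.6 kg, no handle, lying loose on the blue case and hanging over it at both ends; origin at the centre of its underside, long axis y
- board_pos_end (a point): middle of the board's end at its own +y, on the underside (180 mm from the board's origin)
- board_neg_end (a point): middle of the board's end at its own -y, on the underside (180 mm from the board's origin)
- jar: squat glass jar with a steel cap, 56 mm across, 50 mm high, about 0.15 kg, standing loose on the board near its middle (so its top is about 173 mm above the table); origin at the centre of its base
- bowl: small white ceramic bowl, 72 mm across, 42 mm high, standing on the table in the gap between case and red box; origin at the centre of its base
- ladle: steel ladle lying on the table behind the case and box (far side), about 300 mm long along its own x, cup (80 mm across, 34 mm high) towards +x; origin on the table near the middle
- spatula: wooden spatula lying on the table behind the case and box (far side), 250 mm long along its own x; origin under its middle
- mug: blue mug, 76 mm across plus handle, 80 mm high, standing beyond one outer side of case or box; origin at the centre of its base
- tin: small yellow tin, 52 mm across, 70 mm high, standing on the other outer side; origin at the centre of its base
- bottle: green glass bottle, 66 mm across, 160 mm high, standing towards the back of the table on one side; origin at the centre of its base
- can: green labelled can, 74 mm across, 110 mm high, standing towards the back on the other side; origin at the centre of its base
There are look-alikes about, which are no part of the job. Leave any green or turquoise look-alike of the jar alone.

How it is judged (in metres and radians):
On the way:
1. the lid is pressed fully shut, past its snap clip (value of joint lid below 0.02 rad), for 0.2 s.
At the end, for the whole second after the job is handed in: Lid shut on its clip (under 0.025 rad); board at rest, at least 55 mm of one end on the case top and of the other on the lid top, the middle of each end within 35 mm of its support's own x = 0 and within 8 mm of its top's height; the jar stands upright on the board (value of joint lid below 0.025 rad and ((y of case in the frame of redbox above 0 m and y of board_neg_end in the frame of redbox below 0.055 m and y of board_pos_end in the frame of case above -0.045 m and x of board_neg_end in the frame of redbox between -0.035 and 0.035 m and z of board_neg_end in the frame of redbox between 0.092 and 0.108 m and x of board_pos_end in the frame of case between -0.035 and 0.035 m and z of board_pos_end in the frame of case between 0.097 and 0.113 m) or (y of case in the frame of redbox below 0 m and y of board_pos_end in the frame of redbox above -0.055 m and y of board_neg_end in the frame of case below 0.045 m and x of board_pos_end in the frame of redbox between -0.035 and 0.035 m and z of board_pos_end in the frame of redbox between 0.092 and 0.108 m and x of board_neg_end in the frame of case between -0.035 and 0.035 m and z of board_neg_end in the frame of case between 0.097 and 0.113 m)) and linear speed of board below 0.02 m/s and linear speed of jar below 0.03 m/s and angle between jar's own z axis and vertical below 0.12 rad and x of jar in the frame of board between -0.06 and 0.06 m and y of jar in the frame of board between -0.17 and 0.17 m and z of jar in the frame of board between 0.01 and 0.026 m); the robot touches nothing.
It fails at once if the board is lifted (its underside centre more than 30 mm above the case top), steeply tipped or dropped (height (world z) of board above 0.135 m or height (world z) of board below 0.08 m or angle between board's own z axis and vertical above 0.25 rad).
It fails at once if the jar tips over (angle between jar's own z axis and vertical above 0.5 rad).
It fails at once if the bowl, ladle, spatula, mug, tin, bottle or can is shoved more than 30 mm (distance of any of bowl, ladle, spatula, mug, tin, bottle, can from where it was at the start of the episode above 0.03 m).
It fails at once if the bowl, mug, tin, bottle or can is tipped over (angle between any of bowl, mug, tin, bottle, can's own z axis and vertical above 0.5 rad).
It also fails if it takes over 72 s, if anything falls off the work surface, if the arm or the gripper's body presses on something with over 40 N, if the wrist force passes 120 N, or if a joint passes its speed limit or range.

## Working session

There is one attempt and no reset: what is moved stays moved. The work goes in short steps, Python scripts to look and compute and a tool call to move; the robot and the scene stay as the last step left them, time stands still between calls to the robot, and variables do not carry over. Pictures are saved under pics/ and viewed, at most 10 in all, crops included, and the job is handed in when it is done.

Besides the shell and the picture viewer there is one more tool, called after "Request:" by a JSON object that holds its "name" and its "arguments". play_rows: Moves the arm, as the interface text tells. Its arguments: {"type":"object","properties":{"targets":{"type":"array"}},"required":["targets"]}

```bash
mkdir -p pics
cat > h.py <<'E'
import numpy as np, cv2
from cell import ctrl
def pts(cam,depth):
    c=ctrl.calibration(cam); f=200/np.tan(np.radians(c['vfov'])/2)
    v,u=np.mgrid[0:400,0:640]
    P=np.stack([(u-c['cx'])/f*depth,(v-c['cy'])/f*depth,depth,np.ones_like(depth)],-1)
    W=P@np.array(c['extrinsics']).T
    W=W[...,:3]; W[depth==0]=np.nan
    return W
def save(n,im): cv2.imwrite(f'pics/{n}.png',cv2.cvtColor(im,cv2.COLOR_RGB2BGR))
E
python3 - <<'E'
from h import *
for c in ['scene','top']:
    im,d=ctrl.get_image(c); save(c+'0',im); np.savez(c+'0.npz',im=im,d=d,W=pts(c,d))
    for n in ['case','redbox','lid','board','jar','bowl','mug','tin','bottle','can','ladle','spatula']:
        r=ctrl.trace(c,n)
        for k in r[:3]:
            m=k['pixels']; w=pts(c,d)[m]
            print(c,n,round(k['confidence'],2),np.round(k['bbox']),np.round(np.nanmedian(w,0)),np.round(np.nanpercentile(w,98,axis=0)))
s=ctrl.read_state();print(s['clock'],s['eef_pos'],s['tool_rot'],s['force'])
E
```

```text
scene case 0.81 [261. 137. 345. 214.] [ 559. -112.   81.] [572. -27. 108.]
scene case 0.48 [185. 164. 213. 201.] [ 704. -351.   79.] [ 728. -336.  112.]
scene redbox 0.89 [337. 152. 442. 274.] [554. 223. 151.] [601. 318. 263.]
scene lid 0.75 [336. 151. 433. 253.] [548. 210. 185.] [601. 308. 263.]
scene lid 0.49 [180. 162. 214. 201.] [ 704. -351.   80.] [ 728. -336.  112.]
scene board 0.6 [250. 128. 349. 200.] [489. -91. 123.] [566.  43. 126.]
scene jar 0.87 [237. 188. 259. 215.] [ 650. -200.   40.] [ 667. -183.   53.]
scene jar 0.55 [290. 142. 309. 167.] [ 501. -104.  160.] [515. -86. 175.]
scene jar 0.5 [218. 138. 233. 165.] [ 507. -428.   50.] [ 521. -415.   73.]
scene bowl 0.51 [338. 186. 346. 201.] [443.  13.  30.] [483.  34.  43.]
scene mug 0.71 [449. 238. 486. 281.] [505. 442.  49.] [526. 478.  81.]
scene tin 0.65 [293. 143. 310. 168.] [ 501. -105.  159.] [515. -86. 175.]
scene tin 0.52 [222. 138. 235. 164.] [ 505. -426.   49.] [ 521. -414.   73.]
scene bottle 0.87 [398. 264. 433. 321.] [703. 385.  95.] [716. 412. 161.]
scene can 0.87 [182. 161. 215. 202.] [ 704. -352.   78.] [
[... 825 characters left out ...]
wl 0.73 [295. 234. 318. 244.] [440.  38.  16.] [460.  67. 101.]
top mug 0.57 [158. 220. 191. 258.] [485. 444.  35.] [519. 476.  82.]
top tin 0.63 [177. 156. 208. 183.] [668. 368. 105.] [703. 402. 162.]
top bottle 0.98 [178. 158. 209. 180.] [668. 368. 104.] [706. 402. 162.]
top bottle 0.35 [310. 118. 401. 144.] [783. -57.  15.] [821.  -9.  37.]
top can 0.92 [415. 132. 445. 164.] [ 679. -364.  105.] [ 720. -338.  114.]
top ladle 0.88 [311. 117. 399. 142.] [789. -52.  13.] [822. -10.  37.]
top spatula 0.82 [227. 134. 301. 156.] [780. 214.   4.] [806. 280.  22.]
1.3 [ 279.7181459  -586.75610149  256.30806331] [ 3.14158133e+00 -3.53686942e-05  4.44820609e-01] [ 1.14421736 -0.76760879  0.68443248]
```

Run:
```python
import cv2
a=cv2.imread('pics/top0.png')[100:300,140:460]; b=cv2.imread('pics/scene0.png')[110:340,160:500]
cv2.imwrite('pics/topc.png',cv2.resize(a,None,fx=2.5,fy=2.5)); cv2.imwrite('pics/scc.png',cv2.resize(b,None,fx=2.3,fy=2.3))
```

```text
(no output)
```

View pics/topc.png

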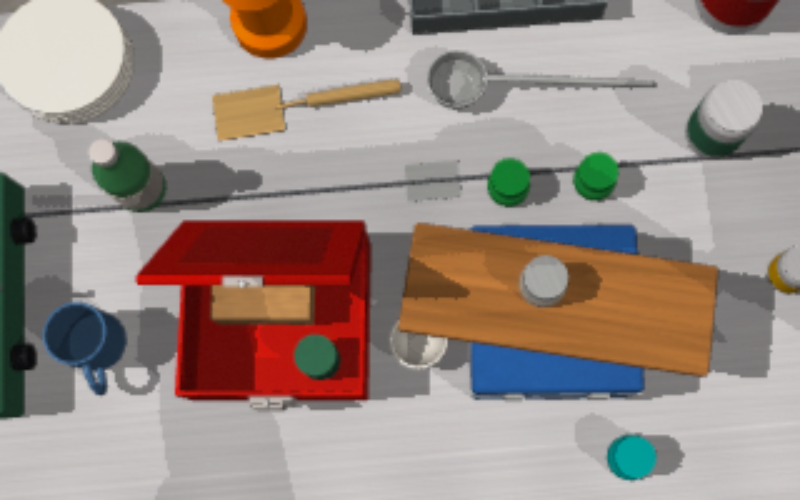

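View pics/scc.png

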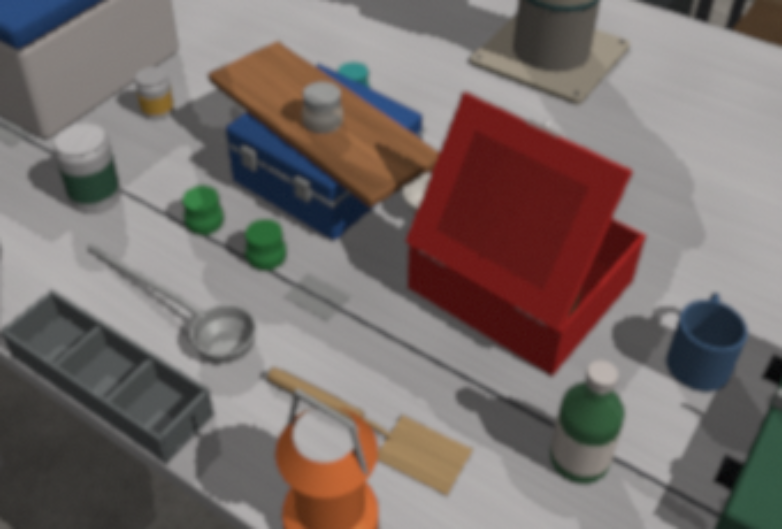

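The top view shows the case on the right, the board at full pixels (302–425, 188–250) and the red box on the left with its lid open. There are several jar-like things:
- the steel-capped jar on the board, top (358,212)
- two green ones at (343,172) and (379,170)
- a turquoise one at (393,283)
- a green one inside the box at (267,242)

The steel-capped one on the board fits the description. The others stay where they are. Next I'll measure exact poses.

```bash
cat > fit.py <<'E'
from h import *
def rect(P):
    r=cv2.minAreaRect(P[:,:2].astype(np.float32)); b=cv2.boxPoints(r)
    return r,b
def blob(W,zlo,zhi,box,extra=None):
    x,y,z=W[...,0],W[...,1],W[...,2]
    m=(z>zlo)&(z<zhi)&(x>box[0])&(x<box[1])&(y>box[2])&(y<box[3])
    if extra is not None: m&=extra
    n,l,s,_=cv2.connectedComponentsWithStats(m.astype(np.uint8)); k=1+np.argmax(s[1:,4]); return W[l==k]
E
python3 - <<'E'
from fit import *
for c in ['top','scene']:
    q=np.load(c+'0.npz'); W=q['W']; im=q['im'].astype(int); red=(im[...,0]>im[...,1]*2.2)
    blue=(im[...,2]>im[...,0]*1.8)
    P=blob(W,115,132,(330,640,-330,120)); r,b=rect(P); print(c,'board',len(P),np.round(r[0]),np.round(r[1]),round(r[2],1),np.round(b).tolist(),np.median(P[:,2]))
    x,y,z=W[...,0],W[...,1],W[...,2]
    m=blue&(z>98)&(z<112)&(x>330)&(x<640)&(y>-300)&(y<60); P=W[m]; r,b=rect(P); print('case',len(P),np.round(r[0]),np.round(r[1]),round(r[2],1),np.round(b).tolist(),np.median(P[:,2]))
    m=blue&(z>10)&(z<112)&(x>330)&(x<640)&(y>-300)&(y<60); P=W[m]; r,b=rect(P); print('case all',len(P),np.round(r[0]),np.round(r[1]),round(r[2],1),np.round(b).tolist())
    m=red&(z>5)&(z<92)&(x>330)&(x<680)&(y>30)&(y<400); P=W[m]; r,b=rect(P); print('redlow',len(P),np.round(r[0]),np.round(r[1]),round(r[2],1),np.round(b).tolist())
    m=red&(z>100)&(x>330)&(x<680)&(y>30)&(y<400); P=W[m]; C=P.mean(0); u,s,v=np.linalg.svd(P-C,full_matrices=False); print('lid',len(P),C.round(),v[2].round(3),P.max(0).round(),P[np.argmax(P[:,2])].round())
    P=blob(W,160,190,(330,640,-330,120)); r,b=rect(P); print('jar',np.round(r[0]),np.round(r[1]),P[:,2].max())
E
```

```text
top board 5138 [ 471. -133.] [360. 132.] 76.5 [[365.0, -292.0], [493.0, -323.0], [577.0, 27.0], [449.0, 57.0]] 122.72141613133522
case 1432 [ 463. -130.] [195. 198.] 84.8 [[356.0, -218.0], [552.0, -236.0], [570.0, -42.0], [373.0, -24.0]] 104.50175469224757
case all 1715 [ 504. -134.] [195. 285.] 84.8 [[354.0, -218.0], [637.0, -243.0], [655.0, -50.0], [371.0, -24.0]]
redlow 1681 [488. 205.] [221. 195.] 84.9 [[381.0, 104.0], [575.0, 87.0], [594.0, 307.0], [400.0, 324.0]]
lid 1943 [535. 199. 203.] [-0.846  0.077 -0.527] [600. 312. 269.] [506. 307. 269.]
jar [ 487. -114.] [48. 49.] 177.6157959554107
scene board 2699 [ 473. -130.] [364. 134.] 75.7 [[363.0, -290.0], [492.0, -323.0], [582.0, 29.0], [453.0, 62.0]] 122.68484629921988
case 603 [ 465. -127.] [195. 203.] 84.8 [[355.0, -215.0], [557.0, -234.0], [575.0, -39.0], [373.0, -21.0]] 104.33088118891749
case all 1357 [ 465. -126.] [199. 203.] 85.0 [[356.0, -216.0], [558.0, -234.0], [575.0, -35.0], [373.0, -18.0]]
redlow 2035 [495. 207.] [219. 206.] 84.8 [[383.0, 107.0], [588.0, 89.0], [607.0, 307.0], [403.0, 326.0]]
lid 5539 [549. 209. 184.] [ 0.854 -0.077  0.514] [610. 313. 266.] [496. 126. 266.]
jar [ 488. -113.] [55. 46.] 176.28535071260012
```

Request:
{"name": "play_rows", "arguments": {"targets": [[1,4,-4,-4,-8],[1,7,-7,-8,-16],[1,10,-10.5,-10,-24],[1,13,-14,-10,-32],[1,17,-17.5,-10,-40],[1,20,-21,-10,-48],[1,24,-24.5,-10,-56],[1,27,-28,-10,-59.5],[1,31,-31.5,-10,-59.5],[1,34,-35,-10,-59.5]]}}

```text
clock: 2.3
eef_pos: [431.5, -139.6, 356.8]
tool_rot: [3.14, 0.0, 1.483]
force: [0.9, -0.0, 0.1]
width: -0.0
gripper_force: 0.0
```

```bash
cat > go.py <<'E'
import sys,numpy as np
from cell import ctrl
s=ctrl.read_state(); p=np.array(s['eef_pos']); y=s['tool_rot'][2]
print(s['clock'],p.round(1),np.round(s['tool_rot'],3),np.round(s['force'],1),round(s['width'],1),ctrl.finger_overhang)
if len(sys.argv)>3:
    d=np.array([float(a) for a in sys.argv[1:4]])-p
    X=np.array([np.cos(y),np.sin(y)]);Y=np.array([np.sin(y),-np.cos(y)])
    print('cm',(np.array([d[:2]@X,d[:2]@Y,-d[2]])/10).round(2))
    if len(sys.argv)>4: print('spin',np.degrees(y-float(sys.argv[4])).round(1))
E
python3 go.py 542 202 320 1.483
```

```text
2.3 [ 431.5 -139.6  356.8] [3.14  0.    1.483] [ 0.9 -0.   0.1] -0.0 25.0
cm [35.    8.    3.68]
spin -0.0
```

Request:
{"name": "play_rows", "arguments": {"targets": [[1,5,1,0,0],[1,10,2,0,0],[1,15,3.5,0,0],[1,19,5,0,0],[1,24,6,0,0],[1,28,7,0,0],[1,32,8,1,0],[1,35,8,3,0],[1,35,8,5,0],[1,35,8,7,0]]}}

```text
clock: 3.3
eef_pos: [541.0, 202.0, 285.5]
tool_rot: [3.142, -0.001, 1.486]
force: [-0.4, 0.4, -0.0]
width: -0.1
gripper_force: 0.0
```

```bash
python3 go.py 522 204 273 1.483
```

```text
3.3 [541.  202.  285.5] [ 3.142e+00 -1.000e-03  1.486e+00] [-0.4  0.4 -0. ] -0.1 25.0
cm [ 0.04 -1.91  1.25]
spin 0.2
```

Request:
{"name": "play_rows", "arguments": {"targets": [[1,0,-1.9,1.3,0],[1,0,-3.6,2.4,0],[1,0,-5.2,3.5,0],[1,0,-6.5,4.8,0],[1,0,-7.7,6.1,0],[1,0,-8.8,7.6,0],[1,0,-9.7,9.2,0],[1,0,-10.4,10.8,0],[1,0,-11,12.5,0],[1,0,-11,12.5,0]]}}

```text
clock: 4.3
eef_pos: [430.1, 209.6, 160.1]
tool_rot: [-3.139, 0.002, 1.484]
force: [-0.0, -0.1, 0.3]
width: 0.1
gripper_force: 0.2
```

```bash
python3 - <<'E'
from fit import *
im,d=ctrl.get_image('scene'); save('s1',im[130:330,240:480].repeat(3,0).repeat(3,1))
E
python3 go.py
```

```text
4.35 [431.1 209.9 161. ] [-3.140e+00  1.000e-03  1.484e+00] [0.1 0.4 0.1] -0.1 25.0
```

View pics/s1.png

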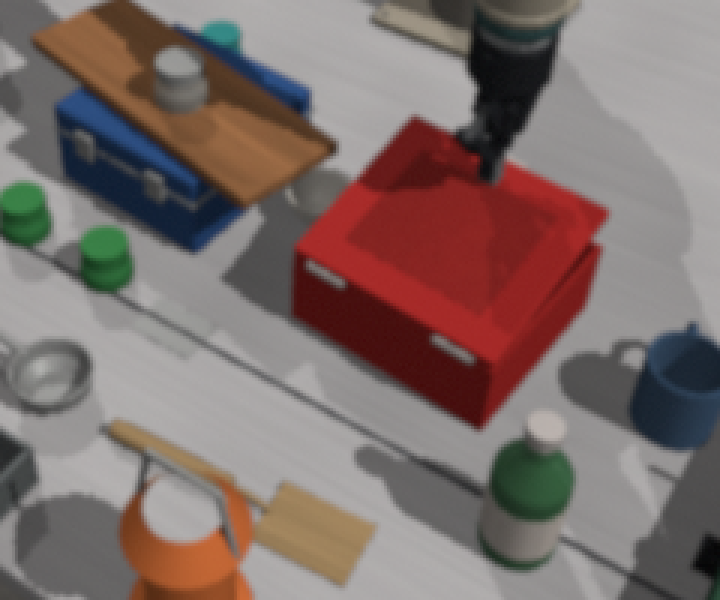

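The lid is at about 0.2 rad, with the fingertip on it near the free edge (crop pixel 490,170). I'll keep pressing.

Request:
{"name": "play_rows", "arguments": {"targets": [[1,0,-0.3,1,0],[1,0,-0.5,2,0],[1,0,-0.6,2.8,0],[1,0,-0.6,3.3,0],[1,0,-0.6,3.6,0],[1,0,-0.6,3.8,0],[1,0,-0.6,4.0,0],[1,0,-0.6,4.2,0],[1,0,-0.6,4.2,0],[1,0,-0.6,4.2,0]]}}

```text
clock: 5.35
eef_pos: [425.7, 211.0, 124.0]
tool_rot: [3.137, 0.0, 1.484]
force: [-10.0, -4.1, 58.9]
width: 0.1
gripper_force: 29.6
```

Pressed fully down, with 59 N at tip height 99 mm. Next I retract and check the lid.

Request:
{"name": "play_rows", "arguments": {"targets": [[1,0,0,-0.3,0],[1,0,0,-2,0],[1,-2,0,-6,0],[1,-5,0,-10,0],[1,-9,0,-13,0],[1,-14,0,-15,0],[1,-19,0,-16,0],[1,-24,0,-16,0],[1,-29,-1,-16,0],[1,-34,-1,-16,0]]}}

```text
clock: 6.35
eef_pos: [384.4, -123.5, 279.1]
tool_rot: [-3.14, 0.0, 1.483]
force: [1.6, -0.5, 0.2]
width: 0.1
gripper_force: 0.0
```

```bash
python3 - <<'E'
from fit import *
im,d=ctrl.get_image('scene'); W=pts('scene',d).astype(float); x,y,z=W[...,0],W[...,1],W[...,2]
imi=im.astype(int); red=imi[...,0]>imi[...,1]*2.2
m=red&(z>92)&(z<150)&(x>330)&(x<680)&(y>30)&(y<400); P=W[m]; C=P.mean(0); u,s,v=np.linalg.svd(P-C,full_matrices=False); print('lid',C.round(1),v[2].round(4)); r,b=rect(P);print(np.round(r[0]),np.round(r[1]),r[2],b.round().tolist())
P=blob(W,115,132,(330,640,-330,120)); r,b=rect(P); print('board',np.round(r[0]),np.round(r[1]),r[2],np.round(b).tolist())
E
python3 go.py 419 -342 200 1.336
```

```text
lid [502.2 213.  100.3] [-7.5e-03 -6.0e-04 -1.0e+00]
[494. 206.] [220. 199.] 84.89775085449219 [[386.0, 106.0], [584.0, 88.0], [603.0, 307.0], [405.0, 325.0]]
board [ 473. -131.] [364. 135.] 76.03800201416016 [[363.0, -291.0], [494.0, -324.0], [582.0, 30.0], [451.0, 62.0]]
6.4 [ 383.2 -132.6  278.7] [-3.139  0.005  1.471] [-1.3 -8.1 -0.1] 0.2 25.0
cm [-20.48   5.64   7.87]
spin 7.8
```

Request:
{"name": "play_rows", "arguments": {"targets": [[0,-4,1.2,0,3],[0,-8,2.5,0,6],[0,-12,3.5,0,8.4],[0,-16,4.5,2,8.4],[0,-20.5,5.5,4,8.4],[0,-20.5,5.5,6,8.4],[0,-20.5,5.5,7.5,8.4],[0,-20.5,5.5,7.5,8.4]]}}

```text
clock: 7.2
eef_pos: [421.6, -329.7, 201.7]
tool_rot: [-3.136, -0.002, 1.336]
force: [-0.5, 0.2, 0.4]
width: 85.6
gripper_force: 0.0
```

```bash
python3 go.py 420 -341 127 1.336
python3 - <<'E'
from h import *
im,d=ctrl.get_image('top'); save('t2',im[130:290,280:480].repeat(4,0).repeat(4,1)[:600]); W=pts('top',d)
P=W[150:300,380:460].reshape(-1,3)
# lowest finger points
r=ctrl.trace('scene','tin'); print([(round(k['confidence'],2),np.round(k['bbox'])) for k in r])
E
```

```text
7.2 [ 421.6 -329.7  201.7] [-3.136e+00 -2.000e-03  1.336e+00] [-0.5  0.2  0.4] 85.6 25.0
cm [-1.13  0.11  7.47]
spin 0.0
[(0.53, array([216., 136., 236., 163.]))]
```

View pics/t2.png

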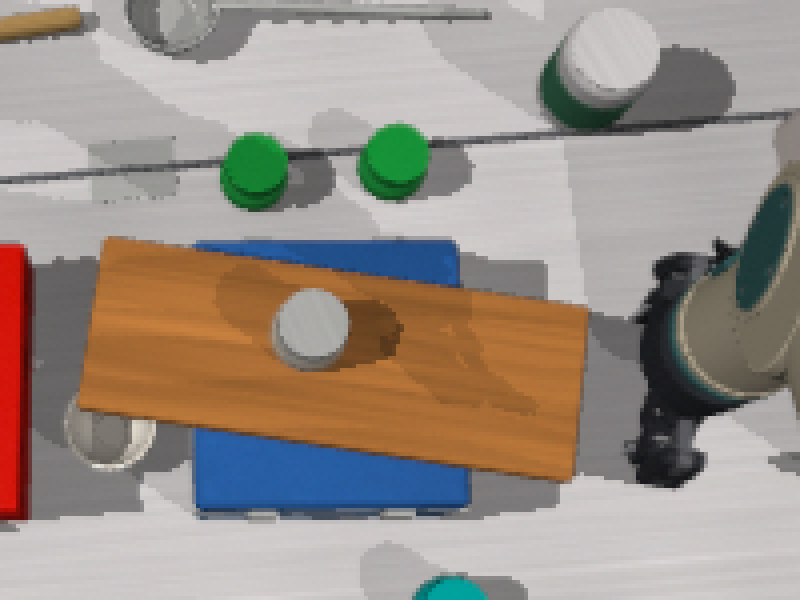

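Request:
{"name": "play_rows", "arguments": {"targets": [[0,-1,0.1,2,0],[0,-1.1,0.1,4,0],[0,-1.1,0.1,6,0],[0,-1.1,0.1,7,0],[0,-1.1,0.1,7.7,0],[0,-1.1,0.1,7.7,0],[0,-0.7,0.1,7.7,0],[0,-0.2,0.1,7.7,0],[0,0.3,0.1,7.7,0],[0,0.3,0.1,7.7,0]]}}

```text
clock: 8.3
eef_pos: [425.7, -327.0, 127.8]
tool_rot: [3.141, -0.0, 1.338]
force: [-0.1, -0.4, -0.3]
width: 85.3
gripper_force: 0.0
```

```bash
python3 go.py 425.5 -318 124 1.336
python3 - <<'E'
from h import *
im,d=ctrl.get_image('scene'); save('s3',im[100:220,200:360].repeat(5,0).repeat(5,1))
E
```

```text
8.3 [ 425.7 -327.   127.8] [ 3.141 -0.     1.338] [-0.1 -0.4 -0.3] 85.3 25.0
cm [ 0.87 -0.22  0.38]
spin 0.1
```

View pics/s3.png

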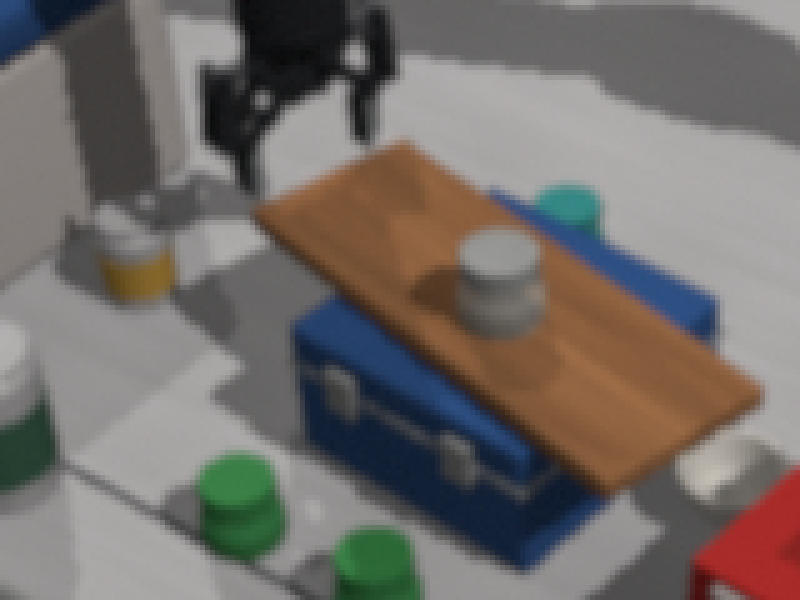

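```bash
python3 - <<'E'
from h import *
c=ctrl.calibration('scene'); f=200/np.tan(np.radians(c['vfov'])/2); M=np.linalg.inv(c['extrinsics'])
for n,w in [('board corner top',(494,-323,123)),('tip115',(425.7+47,-327-11,115.)),('tip102',(425.7+47,-327-11,102.)),('-tip115',(425.7-47,-327+11,115.)),('-tip102',(425.7-47,-327+11,102.))]:
    p=M@np.array([*w,1]); u=p[0]/p[2]*f+c['cx'];v=p[1]/p[2]*f+c['cy']; print(n,round((u-200)*5),round((v-100)*5))
E
python3 go.py
```

```text
board corner top 243 206
tip115 249 193
tip102 251 209
-tip115 363 139
-tip102 364 155
8.35 [ 425.4 -327.6  127.7] [3.141 0.    1.338] [-0.7  0.6 -0.1] 85.1 25.0
```

Request:
{"name": "play_rows", "arguments": {"targets": [[0,0.5,-0.1,0.3,0],[0,0.9,-0.2,0.4,0],[0,1.4,0,0.4,-0.7],[0,1.9,0.25,0.4,-1.4],[0,2.4,0.5,0.4,-2.2],[0,2.9,0.7,0.4,-2.9],[0,3.4,0.9,0.4,-3.6],[0,3.95,1.1,0.4,-4.3],[0,4.5,1.3,0.4,-5],[0,5,1.5,0.4,-5.7]]}}

```text
clock: 9.35
eef_pos: [451.6, -282.5, 123.4]
tool_rot: [3.141, 0.0, 1.437]
force: [0.1, -3.8, -1.3]
width: 85.2
gripper_force: 1.7
```

```bash
cat > bd.py <<'E'
from fit import *
im,d=ctrl.get_image('scene'); W=pts('scene',d).astype(float)
imi=im.astype(int); br=(imi[...,0]>imi[...,2]*1.4)&(imi[...,0]<imi[...,2]*4)
P=blob(W,108,134,(330,680,-330,260),br); r,b=rect(P); print('board',np.round(r[0]),np.round(r[1]),r[2],np.round(b).tolist())
A=np.array([[.996,-.087],[.087,.996]]); print('boxframe corners',((b-[493,206])@A.T).round().tolist())
P=blob(W,160,190,(330,640,-330,260)); r,_=rect(P); print('jar',np.round(r[0]),np.round(r[1]))
E
python3 bd.py; python3 go.py
```

```text
board [480. -96.] [370. 132.] 82.39297485351562 [[390.0, -271.0], [521.0, -289.0], [570.0, 78.0], [439.0, 96.0]]
boxframe corners [[-61.0, -484.0], [71.0, -490.0], [88.0, -120.0], [-44.0, -114.0]]
jar [ 453. -280.] [ 35. 147.]
9.4 [ 452.3 -281.5  123.5] [ 3.141e+00 -1.000e-03  1.439e+00] [ 0.2 -2.3 -2. ] 85.1 25.0
```

Request:
{"name": "play_rows", "arguments": {"targets": [[0,0.5,0.25,0,-0.7],[0,1,0.5,0,-1.4],[0,1.5,0.7,0,-2.2],[0,2,0.9,0,-2.9],[0,2.5,1.1,0,-3.6],[0,3.05,1.3,0,-4.3],[0,3.9,1.25,0,-4.3],[0,4.7,1.2,0,-4.3],[0,5.5,1.1,0,-4.3],[0,6.3,1.05,0,-4.3]]}}

```text
clock: 10.4
eef_pos: [470.1, -221.5, 123.4]
tool_rot: [3.141, 0.0, 1.511]
force: [0.4, -4.6, 1.6]
width: 85.4
gripper_force: 2.6
```

```bash
python3 bd.py; python3 go.py;python3 - <<'E'
from h import *
im,d=ctrl.get_image('scene'); save('s4',im[100:250,230:420].repeat(4,0).repeat(4,1))
E
```

```text
board [484. -33.] [367. 133.] 86.7981185913086 [[408.0, -212.0], [540.0, -220.0], [561.0, 147.0], [428.0, 154.0]]
boxframe corners [[-49.0, -424.0], [84.0, -420.0], [72.0, -53.0], [-60.0, -57.0]]
jar [ 471. -218.] [ 33. 149.]
10.45 [ 470.4 -219.6  123.5] [ 3.141e+00 -1.000e-03  1.513e+00] [ 0.2 -2.6  1. ] 85.5 25.0
```

View pics/s4.png

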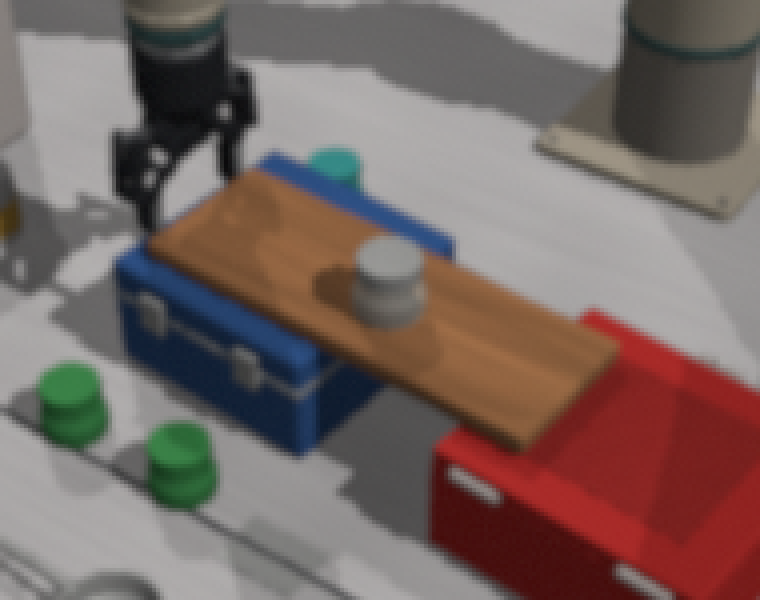

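The board now spans the gap, with its far end (crop 620,350) over the lid and the jar upright at (390,280). I'll push about 6 cm further.

Request:
{"name": "play_rows", "arguments": {"targets": [[0,0.6,0,0,0],[0,1.3,0,0,0],[0,2,0,0,0],[0,2.7,0,0,0],[0,3.4,0,0,0],[0,4.1,0,0,0],[0,4.8,0,0,0],[0,5.4,0,0,0],[0,5.7,0,0,0],[0,5.7,0,0,0]]}}

```text
clock: 11.5
eef_pos: [473.6, -163.9, 123.4]
tool_rot: [3.142, -0.001, 1.512]
force: [-0.5, -0.2, 0.5]
width: 85.1
gripper_force: 0.0
```

```bash
python3 bd.py; python3 go.py
```

```text
board [488.  22.] [373. 131.] 86.68042755126953 [[412.0, -160.0], [543.0, -168.0], [564.0, 205.0], [433.0, 212.0]]
boxframe corners [[-49.0, -372.0], [82.0, -368.0], [71.0, 5.0], [-60.0, 1.0]]
jar [ 475. -159.] [ 32. 151.]
11.55 [ 473.8 -164.1  123.4] [ 3.141e+00 -1.000e-03  1.512e+00] [ 0.6  0.2 -0.4] 85.3 25.0
```

Request:
{"name": "play_rows", "arguments": {"targets": [[0,-0.5,0,0,0],[0,-1.5,0,0,0],[0,-3,0,-1,0],[0,-5,0,-4,0],[0,-8,0,-8,0],[0,-11,0,-12,0],[0,-15,0,-15,0],[0,-19,0,-15,0],[0,-19,0,-15,0],[0,-19,0,-15,0]]}}

```text
clock: 12.55
eef_pos: [460.9, -356.4, 273.0]
tool_rot: [-3.141, -0.0, 1.507]
force: [0.2, 0.7, -0.1]
width: 85.3
gripper_force: 0.0
```

```bash
python3 bd.py; python3 go.py;python3 - <<'E'
from h import *
im,d=ctrl.get_image('scene'); save('s5',im[100:300,200:460].repeat(3,0).repeat(3,1)); W=pts('scene',d)
P=W[np.isin(W[...,2].round(),range(97,104))&(W[...,0]>400)&(W[...,0]<580)&(W[...,1]>225)&(W[...,1]<310)]
A=np.c_[P[:,:2],np.ones(len(P))]; print('lid plane',np.linalg.lstsq(A,P[:,2],rcond=None)[0])
E
```

```text
board [488.  29.] [358. 133.] 86.52835845947266 [[411.0, -145.0], [543.0, -154.0], [565.0, 204.0], [432.0, 212.0]]
boxframe corners [[-51.0, -357.0], [81.0, -354.0], [72.0, 4.0], [-61.0, 1.0]]
jar [500.  51.] [49. 48.]
12.6 [ 461.5 -354.7  272.8] [-3.141e+00 -1.000e-03  1.510e+00] [ 0.2  1.2 -0.5] 85.6 25.0
lid plane [-7.60525148e-04 -4.88896968e-03  1.01806825e+02]
```

View pics/s5.png

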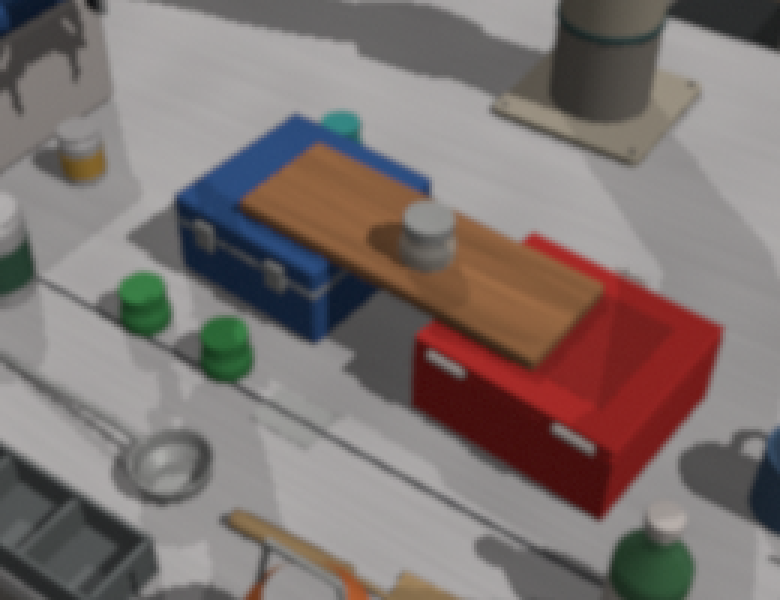

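The board bridges the gap from the case (crop 240–430, 145–280) to the shut lid (540–605, 290–360). The jar is upright at (428,235), and the gripper is clear.

```bash
python3 -c "
from cell import ctrl
print(ctrl.finish_job())"
```

```text
the job is handed in; nothing more can be done
None
```

The lid is clipped shut, the board bridges the case and the red lid with the jar upright on it, and the job is handed in; the hand-in reported no verdict.

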